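# Ring up the customer's tea tin at the market stall

### The arm

A 7-joint arm with a two-finger parallel gripper is mounted at the origin on the work surface. World frame = base frame: x ahead of the robot, y to its left, z up, the work surface at z = 0. Lengths are in mm, angles in rad, forces in N, time in s.
With the tool pointing down it reaches from about 400 to 875 mm from the base axis. Payload 4.4 kg.
Tool frame: the origin (TCP) lies between the finger pads; the fingertips stand 17 mm ahead of it and the grasp point (between the pads) lies 2 mm behind it; z points along the fingers, y is the line along which they close (so a half turn about z gives the same grasp; the last joint's range is limited). The gripper opens to 85 mm and grips with 20 to 120 N. Pads are 22 mm wide; open, the fingers measure 114 mm over their backs; the gripper's body (76 mm by 85 mm) begins 54 mm behind the grasp point. The pads swing forward as they close: fully open they stand 13 mm farther back than shut.
Start: joints at [1.183, 0.628, 0.038, 1.517, -0.027, 0.996, -0.02], TCP at [205.606, -616.639, 248.313] pointing down, gripper open.
Joint ranges: [-3.06, 3.06], [-0.37, 2.12], [-1.25, 1.32], [0.18, 2.47], [-1.1, 4.24], [0.23, 1.98], [-2.94, 2.94]. Speed limits (rad/s): [2.57, 2.57, 3.14, 3.14, 3.14, 3.14, 3.14].

### API

Orientations are given as [roll, pitch, yaw] about the fixed x, y, z axes, in that order (R = Rz(yaw) Ry(pitch) Rx(roll)).
In Python, from cell import sensors, get_image, ctrl gives the robot as it stands.
- The arm moves only by the tool send_rows, never from a script. Its argument "series" is a list of rows, each a list of 3 entries, a list of its own where there are three numbers: the finger opening in mm, from 0 to 85.4, then the shift along the world's x, y, z in units of 60 mm (1.0 is 60 mm), then the turn, a rotation vector about the world's x, y, z in units of 5 degrees (1.0 is 5 degrees). A call has 1 to 8 rows; each row shifts and turns the commanded pose from where the row before left it; what a row does not reach is not made up. A row lasts 1/8 s, in which the tool goes at most 62.5 mm and 10.7 degrees, less where a joint would pass 70% of its speed; a pose out of reach is approached as far as the arm can. A call is refused whole if a number of a shift passes 1 or a number of a turn 1, either way. A call with a gripper value outside its range is refused whole. The fingers move at their own pace and stop on an object; the grip force is fixed at half the most. Time passes only in rows, so rows that do not move let the fingers close. It gives the time, the measured TCP pose, the force, the opening and the grip force at its end, in the units of the state.
- sensors.read_state(): the state, without advancing time (a new reading comes with each control period).
- get_image(name): name is "side" or "top" or "wrist"; returns a dict with "img" (400x640x3 uint8, red, green, blue), "depth" (400x640 float32, mm along the optical axis (not along the pixel's ray), 0 where there is no reading), "vfov" (degrees; the focal length in pixels is half the picture's height over the tangent of half this angle, whatever the lens; pixels are square), "cx", "cy" (the principal point, pixels), "k1" (the pictures are not rectified: a ray, as slopes to the right and down, at radius r is drawn at 1 + k1 r^2 times it, then the intrinsics apply), "world_to_cam" (4x4, takes a point from world to camera coordinates). Camera axes: x right, y down, z forward; pixel columns grow to the right and rows downward; lengths in mm; the calibration is good to about 2 mm. A picture is of the moment at which its call begins.
- ctrl.finish_job(): hands the job in; it is judged then, once.
The state is a dict: "clock": time; "qpos": joint angles; "qd": joint speeds; "tau": joint torques, N m; "eef_pos": TCP position; "tool_rot": TCP orientation; "force": force on the tool from outside, world axes, zero at the start; "torque": the same for the moment, N m; "width": finger opening in mm; "gripper_force": force on a finger pad.
Only numpy, scipy, OpenCV 4.12 (cv2) and the standard library are available. Lean on these libraries where they do the work, as an engineer would, in place of code of your own. Each camera call takes 0.05 s, during which the arm holds its last target. There are 200 camera calls.

### The job

A customer has set one tea tin on the green-bordered mat. Using only the fingertips, gently press the product key of that tin's colour on the sales console fully down for a moment and let it come up, then press the green total key down in the same way and withdraw. Press no other product key, and grasp or shift nothing: the tins and everything else on the counter stay where they stand.

Things in the scene. Friction and masses are not known exactly. Their poses are not given: they have to be found in the camera images.
- key_red_top (a point): centre of the top face of the red product key: a round red push key 32 mm across in a black collar 48 mm across, on the sales console. Its top stands 59 mm above the counter and 12 mm above its collar; it moves straight down. Which of the four product places it has varies; neighbouring product keys are 66 mm apart, centre to centre.
- key_red (a joint): how far the red product key is pressed down, m: 0 up, 0.008 fully down. A spring resists with 1.2 N at the start and 4 N fully down, and lifts it again.
- key_yellow_top (a point): centre of the top face of the yellow product key: a round yellow push key 32 mm across in a black collar 48 mm across, on the sales console. Its top stands 59 mm above the counter and 12 mm above its collar; it moves straight down. Which of the four product places it has varies; neighbouring product keys are 66 mm apart, centre to centre.
- key_yellow (a joint): how far the yellow product key is pressed down, m: 0 up, 0.008 fully down. A spring resists with 1.2 N at the start and 4 N fully down, and lifts it again.
- key_blue_top (a point): centre of the top face of the blue product key: a round blue push key 32 mm across in a black collar 48 mm across, on the sales console. Its top stands 59 mm above the counter and 12 mm above its collar; it moves straight down. Which of the four product places it has varies; neighbouring product keys are 66 mm apart, centre to centre.
- key_blue (a joint): how far the blue product key is pressed down, m: 0 up, 0.008 fully down. A spring resists with 1.2 N at the start and 4 N fully down, and lifts it again.
- key_white_top (a point): centre of the top face of the white product key: a round white push key 32 mm across in a black collar 48 mm across, on the sales console. Its top stands 59 mm above the counter and 12 mm above its collar; it moves straight down. Which of the four product places it has varies; neighbouring product keys are 66 mm apart, centre to centre.
- key_white (a joint): how far the white product key is pressed down, m: 0 up, 0.008 fully down. A spring resists with 1.2 N at the start and 4 N fully down, and lifts it again.
- key_total_top (a point): centre of the top face of the green total key: a round push key 42 mm across in a black collar 58 mm across, alone on the steel-coloured end of the console, its top 59 mm above the counter; moves straight down. At least 93 mm from every product key, centre to centre.
- key_total (a joint): how far the green total key is pressed down, m: 0 up, 0.008 fully down; the same spring as the product keys.
- console: grey sales console fixed to the counter, 150 (x) by 250 (y) by 35 (z) mm, origin at the centre of its underside, z up. The four product keys stand in a 2 by 2 block on the black field of its +y part, the total key on the steel field at its -y end.
- sale_mat: flat mat on the counter where the customer's tin stands: 130 mm square, 1 mm thick, black with a green border; origin at its centre. It lies to the left or the right of the console.
- runner: flat pale wood display board on the counter, 340 (x) by 120 (y) mm, 1 mm thick, origin at its centre; the three tins that are not being bought stand on it, on the other side of the console from the mat.
- tin_red: red house-shaped tea tin with gilt bands, loose, about 100 to 210 g: 50 (x) by 60 (y) mm, walls 60 mm high, gable roof with its ridge along y 85 mm above the counter; origin at the centre of its underside. It stands either on the mat (the tin being bought) or on the display board.
- tin_yellow: yellow house-shaped tea tin with gilt bands, loose, about 100 to 210 g: 50 (x) by 60 (y) mm, walls 60 mm high, gable roof with its ridge along y 85 mm above the counter; origin at the centre of its underside. It stands either on the mat (the tin being bought) or on the display board.
- tin_blue: blue house-shaped tea tin with gilt bands, loose, about 100 to 210 g: 50 (x) by 60 (y) mm, walls 60 mm high, gable roof with its ridge along y 85 mm above the counter; origin at the centre of its underside. It stands either on the mat (the tin being bought) or on the display board.
- tin_white: white house-shaped tea tin with gilt bands, loose, about 100 to 210 g: 50 (x) by 60 (y) mm, walls 60 mm high, gable roof with its ridge along y 85 mm above the counter; origin at the centre of its underside. It stands either on the mat (the tin being bought) or on the display board.
- honey_amber: loose honey jar with a brass lid, 60 mm across, 75 mm high; origin at the centre of its underside
- honey_dark: loose honey jar with a black lid and a paper label, 60 mm across, 75 mm high; origin at the centre of its underside
- card_reader: loose black card reader lying flat, 150 (along its x) by 75 by 35 mm high; origin at the centre of its underside; not part of the console
There are look-alikes about, which are no part of the job. What is shaped like the tin_red but pink is not meant. Leave any pink look-alike of the tin_blue alone.

How it is judged (in metres and radians):
On the way, in this order (a step that is already met when the one before it is completed fails the run):
1. the product key of the colour of the tin on the mat is pressed down (5 mm or more of its 8 mm) with the total key up (((horizontal distance between tin_red and sale_mat below 0.05 m and value of joint key_red above 0.005 m) or (horizontal distance between tin_yellow and sale_mat below 0.05 m and value of joint key_yellow above 0.005 m) or (horizontal distance between tin_blue and sale_mat below 0.05 m and value of joint key_blue above 0.005 m) or (horizontal distance between tin_white and sale_mat below 0.05 m and value of joint key_white above 0.005 m)) and value of joint key_total below 0.002 m), for 0.1 s.
2. then, with all product keys up again, the green total key is pressed down (5 mm or more) (value of joint key_total above 0.005 m and value of joint each of key_red, key_yellow, key_blue, key_white below 0.0015 m), for 0.1 s.
At the end, for the whole second after the job is handed in: all five keys are up again (within 1.5 mm), one tin still stands on the mat, and every tin, jar and the card reader stand at rest within 15 mm of where they began, upright (value of joint each of key_red, key_yellow, key_blue, key_white, key_total below 0.0015 m and horizontal distance between any of tin_red, tin_yellow, tin_blue, tin_white and sale_mat below 0.05 m and not (distance of any of tin_red, tin_yellow, tin_blue, tin_white, honey_amber, honey_dark, card_reader from where it was at the start of the episode above 0.015 m or angle between any of tin_red, tin_yellow, tin_blue, tin_white, honey_amber, honey_dark, card_reader's own z axis and vertical above 0.3 rad) and linear speed of each of tin_red, tin_yellow, tin_blue, tin_white, honey_amber, honey_dark, card_reader below 0.02 m/s); the robot touches nothing.
It fails at once if a product key of another colour than the tin on the mat is pressed (more than 3 mm) ((horizontal distance between tin_red and sale_mat below 0.05 m and value of joint any of key_yellow, key_blue, key_white above 0.003 m) or (horizontal distance between tin_yellow and sale_mat below 0.05 m and value of joint any of key_red, key_blue, key_white above 0.003 m) or (horizontal distance between tin_blue and sale_mat below 0.05 m and value of joint any of key_red, key_yellow, key_white above 0.003 m) or (horizontal distance between tin_white and sale_mat below 0.05 m and value of joint any of key_red, key_yellow, key_blue above 0.003 m)).
It fails at once if a tin, jar or card reader is lifted, carried, shifted more than 15 mm or tipped (distance of any of tin_red, tin_yellow, tin_blue, tin_white, honey_amber, honey_dark, card_reader from where it was at the start of the episode above 0.015 m or angle between any of tin_red, tin_yellow, tin_blue, tin_white, honey_amber, honey_dark, card_reader's own z axis and vertical above 0.3 rad).
It fails at once if the fingers press on something with more than 30 N (contact force between the fingers and anything else above 30 N).
It also fails if it takes over 38 s, if anything falls off the work surface, if the arm or the gripper's body presses on something with over 40 N, if the wrist force passes 120 N, or if a joint passes its speed limit or range.

## Working session

There is one attempt and no reset: what is moved stays moved. The work goes in short steps, Python scripts to look and compute and a tool call to move; the robot and the scene stay as the last step left them, time stands still between calls to the robot, and variables do not carry over. Pictures are saved under pics/ and viewed, at most 10 in all, crops included, and the job is handed in when it is done.

Besides the shell and the picture viewer there is one more tool, called in YAML: its name, and indented under it one key for each argument. send_rows: Moves the arm, as the interface text tells. Its arguments: {"type":"object","properties":{"series":{"type":"array"}},"required":["series"]}

```bash
mkdir -p pics; cat > h.py <<'E'
import numpy as np, cv2
from cell import sensors, get_image, ctrl
def K(d):
    f=d["img"].shape[0]/2/np.tan(np.radians(d["vfov"])/2); return f
def world(d,u,v,z=None):
    """pixel -> world by depth, or by intersecting plane z"""
    f=K(d); xy=np.array([(u-d["cx"])/f,(v-d["cy"])/f]); s=xy.copy()
    for _ in range(20): s=xy/(1+d["k1"]*(s@s))
    T=np.linalg.inv(np.array(d["world_to_cam"])); r=T[:3,:3]@np.array([s[0],s[1],1]); o=T[:3,3]
    if z is None:
        return o+r*float(np.median(d["depth"][int(v)-1:int(v)+2,int(u)-1:int(u)+2]))
    return o+r*(z-o[2])/r[2]
def save(d,n,box=None,s=1):
    im=d["img"][:,:,::-1]
    if box: x0,y0,x1,y1=box; im=im[y0:y1,x0:x1]
    cv2.imwrite("pics/"+n,cv2.resize(im,None,fx=s,fy=s,interpolation=cv2.INTER_CUBIC))
E
python3 - <<'E'
from h import *
import pickle
D={n:get_image(n) for n in("top","side")}
pickle.dump(D,open("d.pkl","wb"))
for n in D: save(D[n],n+".png",s=1.25)
s=sensors.read_state(); print(s["clock"],s["eef_pos"],s["tool_rot"],s["width"],s["force"])
E
```

```text
0.1 [ 205.41206473 -616.1387705   247.48494635] [-3.13990944e+00  3.80067200e-05  3.21765946e-01] 85.06674745028153 [-0.37145446 -0.15176947 -0.12267292]
```

View pics/top.png

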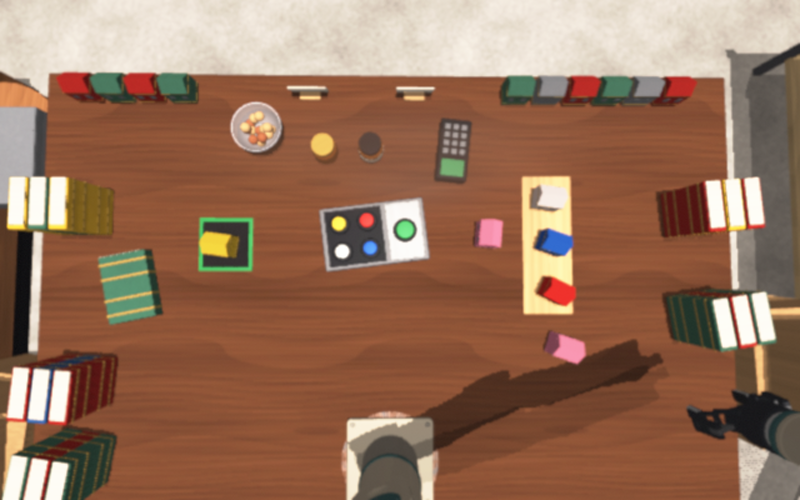

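View pics/side.png

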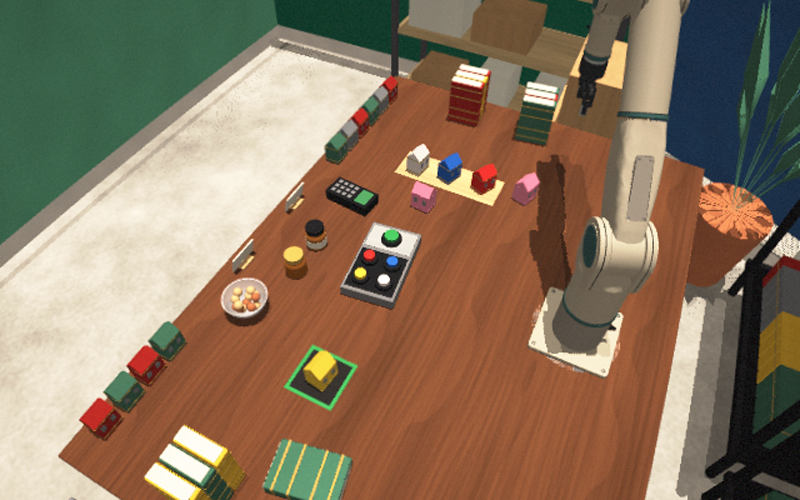

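The top picture shows the yellow tin on the mat at (219,245). The red, blue and white tins are on the board at (557,291), (555,242) and (549,197), and the pink look-alikes are at (490,233) and (566,347). So the yellow key at (339,224) is the one meant (red is at 366,220, blue at 370,248, white at 342,251), followed by the green key at (404,230). The side picture agrees: yellow tin at (321,371), yellow key at (360,273), green key at (391,238). I'll confirm this in an enlarged crop and measure.

```bash
python3 - <<'E'
from h import *
import pickle
D=pickle.load(open("d.pkl","rb"))
a=cv2.resize(D["top"]["img"][150:225,150:350,::-1],(800,300),interpolation=cv2.INTER_CUBIC)
b=cv2.resize(D["side"]["img"][170:250,260:350,::-1],(338,300),interpolation=cv2.INTER_CUBIC)
cv2.imwrite("pics/crop.png",np.vstack([a,np.hstack([b,np.zeros((300,462,3),np.uint8)])]))
g={"top":{"yellow":(271,179),"green":(323,184),"red":(293,176),"blue":(296,198),"white":(274,201)},
   "side":{"yellow":(288,218),"green":(313,190),"red":(296,204),"blue":(314,209),"white":(307,224)}}
hue={"yellow":(20,35),"green":(45,85),"red":None,"blue":(100,130)}
rays={}
for n in D:
    d=D[n]; hsv=cv2.cvtColor(d["img"],cv2.COLOR_RGB2HSV)
    for c,(u,v) in g[n].items():
        if c in("red",): m=((hsv[...,0]<8)|(hsv[...,0]>172))&(hsv[...,1]>130)&(hsv[...,2]>110)
        elif c=="white": m=(hsv[...,1]<60)&(hsv[...,2]>150)
        else: m=(hsv[...,0]>=hue[c][0])&(hsv[...,0]<=hue[c][1])&(hsv[...,1]>120)&(hsv[...,2]>110)
        _,lab,st,ce=cv2.connectedComponentsWithStats(m.astype(np.uint8)); k=lab[v,u]
        p=ce[k]; 
        rays[n,c]=[world(d,*p,z) for z in(59,0)]
        print(n,c,k,st[k][2:],p.round(1),"z59",rays[n,c][0].round(1),"depth",world(d,*p).round(1))
for c in g["top"]:
    (a0,a1),(b0,b1)=rays["top",c],rays["side",c]
    A=np.c_[a1-a0,b0-b1]; t=np.linalg.lstsq(A,b0-a0,rcond=None)[0]
    print(c,"tri",((a0+t[0]*(a1-a0)+b0+t[1]*(b1-b0))/2).round(1))
E
```

```text
top yellow 7 [ 12  12 122] [270.6 178.4] z59 [568.4 120.7  59. ] depth [568.4 120.7  58.6]
top green 2 [ 14  14 147] [323.6 183.1] z59 [554.7 -34.7  59. ] depth [554.7 -34.7  58.6]
top red 11 [ 12  12 117] [292.8 175.7] z59 [576.5  55.8  59. ] depth [576.6  55.8  58.9]
top blue 2 [ 12  12 110] [295.6 197.8] z59 [511.4  47.3  59. ] depth [511.4  47.3  60.5]
top white 28 [ 12  12 111] [273.3 200.7] z59 [503.1 112.2  59. ] depth [503.  112.2  59.5]
side yellow 26 [10  9 73] [287.8 218.1] z59 [568.6 123.2  59. ] depth [569.1 122.4  57.8]
side green 2 [12  9 78] [312.8 187.7] z59 [555.4 -33.5  59. ] depth [555.9 -34.4  57.8]
side red 46 [ 9 10 70] [295.2 203.6] z59 [576.2  57.8  59. ] depth [577.1  56.3  56.9]
side blue 2 [ 9  8 56] [313.2 208.1] z59 [512.8  47.3  59. ] depth [512.5  48.   60.1]
side white 60 [10  9 62] [306.6 223.1] z59 [503.8 113.3  59. ] depth [503.6 113.8  59.8]
yellow tri [569.2 121.2  56.2]
green tri [555.3 -34.5  57.9]
red tri [577.   56.   56.5]
blue tri [512.   47.5  59.7]
white tri [503.6 112.5  58.1]
```

View pics/crop.png

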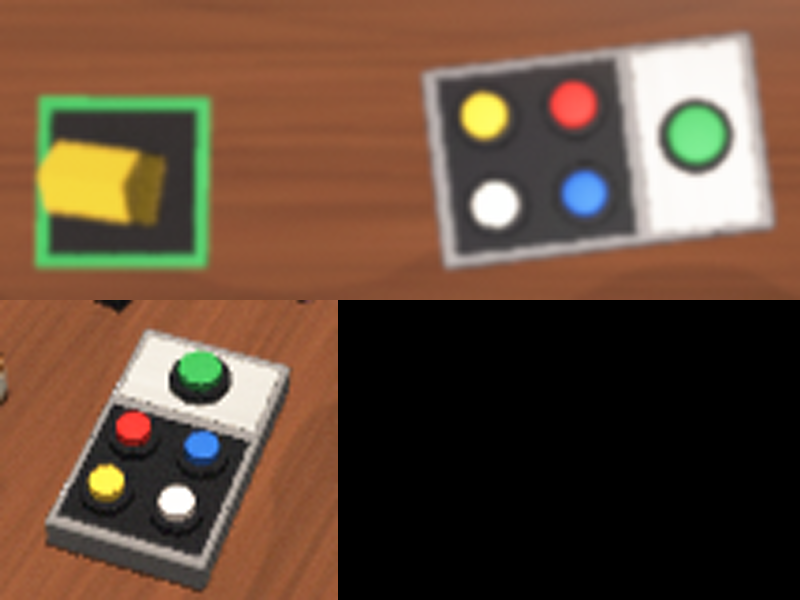

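The crop confirms it: the yellow tin is on the mat, the yellow key is at crop (485,116) and the green key at (696,135). Both heights triangulate to about 56–58 mm and the key spacings come out at 65–66 mm, as the text says. I'll move over the yellow key at (568.5, 121) with the gripper shut.

send_rows:
  series:
    - [0,[0.3,0.65,0],[0,0,0]]
    - [0,[0.34,0.7,0],[0,0,0]]
    - [0,[0.34,0.7,0],[0,0,0]]
    - [0,[0.34,0.7,0],[0,0,0]]
    - [0,[0.34,0.7,0],[0,0,0]]
    - [0,[0.34,0.7,0],[0,0,0]]
    - [0,[0.34,0.7,0],[0,0,0]]
    - [0,[0.34,0.7,0],[0,0,0]]

```text
clock: 1.1
eef_pos: [366.8, -282.1, 248.2]
tool_rot: [-3.141, 0.0, 0.322]
force: [-0.3, -0.0, -0.1]
width: 0.0
gripper_force: 0.0
```

send_rows:
  series:
    - [0,[0.34,0.7,0],[0,0,0]]
    - [0,[0.34,0.7,0],[0,0,0]]
    - [0,[0.34,0.7,0],[0,0,0]]
    - [0,[0.34,0.7,0],[0,0,0]]
    - [0,[0.34,0.7,0],[0,0,0]]
    - [0,[0.34,0.7,0],[0,0,0]]
    - [0,[0.34,0.7,0],[0,0,0]]
    - [0,[0,0,0],[0,0,0]]

```text
clock: 2.1
eef_pos: [510.3, 14.8, 248.0]
tool_rot: [-3.14, -0.001, 0.329]
force: [0.1, -0.4, -0.1]
width: -0.2
gripper_force: 0.0
```

send_rows:
  series:
    - [0,[0.3,0.5,0],[0,0,0]]
    - [0,[0.3,0.6,0],[0,0,0]]
    - [0,[0.3,0.6,-0.4],[0,0,0]]
    - [0,[0.07,0.07,-0.6],[0,0,0]]
    - [0,[0,0,-0.6],[0,0,0]]
    - [0,[0,0,-0.6],[0,0,0]]
    - [0,[0,0,0],[0,0,0]]
    - [0,[0,0,0],[0,0,0]]

```text
clock: 3.1
eef_pos: [568.1, 116.0, 117.4]
tool_rot: [3.141, -0.001, 0.321]
force: [0.1, 0.2, 0.7]
width: -0.2
gripper_force: 0.0
```

```bash
python3 - <<'E'
from h import *
for _ in range(1):
    d=get_image("wrist"); s=get_image("side")
a=cv2.resize(d["img"][:,:,::-1],(640,400)); b=cv2.resize(s["img"][140:260,220:380,::-1],(533,400))[:,:160*3]
cv2.imwrite("pics/w1.png",cv2.resize(np.hstack([a,b]),(800,int(400*800/1120))))
s=sensors.read_state(); print(s["clock"],s["eef_pos"],s["tool_rot"],s["force"])
E
```

```text
3.2 [568.58022161 116.48563197 118.01558414] [ 3.14121617e+00 -3.01928078e-03  3.21361972e-01] [0.11456138 0.07999668 0.27648508]
```

View pics/w1.png

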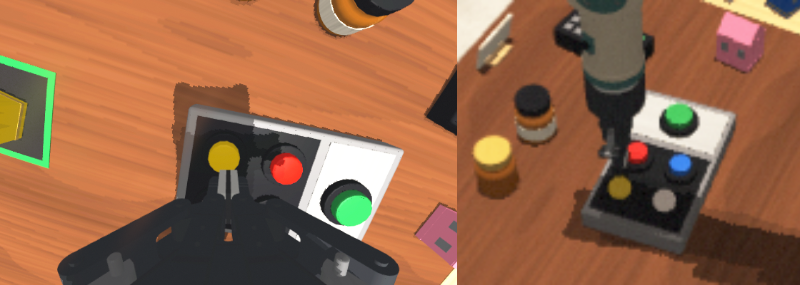

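The picture shows the closed tips at (230,185) above the yellow key at (224,157). I'll check the key from the wrist view and see where the tip axis lands.

```bash
python3 - <<'E'
from h import *
d=get_image("wrist"); hsv=cv2.cvtColor(d["img"],cv2.COLOR_RGB2HSV)
s=800/1120
for c,lo,hi,p in(("yellow",18,38,(224,150)),("green",45,85,(352,210))):
    m=((hsv[...,0]>=lo)&(hsv[...,0]<=hi)&(hsv[...,1]>120)&(hsv[...,2]>90)).astype(np.uint8)
    _,lab,st,ce=cv2.connectedComponentsWithStats(m); k=lab[int(p[1]/s),int(p[0]/s)]
    cn=max(cv2.findContours((lab==k).astype(np.uint8),0,2)[0],key=cv2.contourArea)
    q,r=cv2.minEnclosingCircle(cn)
    print(c,k,st[k],ce[k],q,r,world(d,*ce[k],59),world(d,*q,59),"depth",world(d,*ce[k]))
W=np.array(d["world_to_cam"]); f=K(d); e=sensors.read_state()["eef_pos"]
for z in (0,17,59):
    x=W@np.r_[e-[0,0,z],1]; a=x[:2]/x[2]; a*=1+d["k1"]*(a@a); print(z,(a*f+[d["cx"],d["cy"]])*s)
E
```

```text
yellow 38 [ 291  198   45   44 1515] [313.36765677 219.74983498] (313.3498229980469, 220.73208618164062) 22.886146545410156 [571.26621336 122.13381333  59.        ] [570.5608842  121.91643751  59.        ] depth [571.30952636 122.14538847  59.12011699]
green 2 [ 463  267   57   51 2204] [491.23774955 292.00045372] (491.1553649902344, 290.29095458984375) 28.54654884338379 [557.79336995 -28.62875956  59.        ] [559.1579022  -27.78048017  59.        ] depth [557.64157542 -28.94814044  58.64982743]
0 [228.39530215 191.7788101 ]
17 [228.36571596 180.71915643]
59 [228.31312634 161.12656492]
```

send_rows:
  series:
    - [0,[0.02,0.08,-0.3],[0,0,0]]
    - [0,[0,0,-0.3],[0,0,0]]
    - [0,[0,0,-0.05],[0,0,0]]
    - [0,[0,0,0],[0,0,0]]
    - [0,[0,0,0],[0,0,0]]

```text
clock: 3.88
eef_pos: [568.9, 121.3, 77.5]
tool_rot: [3.141, -0.001, 0.322]
force: [0.8, 0.2, 0.7]
width: 0.0
gripper_force: 0.0
```

send_rows:
  series:
    - [0,[0,0,-0.03],[0,0,0]]
    - [0,[0,0,-0.03],[0,0,0]]
    - [0,[0,0,0],[0,0,0]]

```text
clock: 4.25
eef_pos: [569.1, 121.3, 74.0]
tool_rot: [3.141, -0.001, 0.322]
force: [0.6, -0.0, 1.4]
width: -0.1
gripper_force: 0.9
```

Contact came at about the expected height. I'll press on in small steps.

send_rows:
  series:
    - [0,[0,0,-0.03],[0,0,0]]
    - [0,[0,0,-0.03],[0,0,0]]
    - [0,[0,0,0],[0,0,0]]

```text
clock: 4.62
eef_pos: [569.1, 121.4, 70.2]
tool_rot: [3.141, -0.001, 0.322]
force: [1.4, -0.8, 3.5]
width: 0.2
gripper_force: 1.5
```

send_rows:
  series:
    - [0,[0,0,-0.03],[0,0,0]]
    - [0,[0,0,0],[0,0,0]]
    - [0,[0,0,0],[0,0,0]]

```text
clock: 5.0
eef_pos: [569.1, 121.3, 68.5]
tool_rot: [3.141, -0.001, 0.322]
force: [2.7, -0.3, 4.1]
width: 0.1
gripper_force: 1.8
```

send_rows:
  series:
    - [0,[0,0,-0.02],[0,0,0]]
    - [0,[0,0,0],[0,0,0]]
    - [0,[0,0,0],[0,0,0]]

```text
clock: 5.38
eef_pos: [569.1, 121.4, 68.0]
tool_rot: [3.141, -0.001, 0.322]
force: [1.1, -0.8, 9.8]
width: 0.1
gripper_force: 4.9
```

The key bottomed: force jumped to 9.8 N at 68 mm. I'll lift off and cross to the green key.

send_rows:
  series:
    - [0,[0,0,0.2],[0,0,0]]
    - [0,[0,0,0.5],[0,0,0]]
    - [0,[-0.04,-0.38,0],[0,0,0]]
    - [0,[-0.06,-0.7,0],[0,0,0]]
    - [0,[-0.06,-0.7,0],[0,0,0]]
    - [0,[-0.06,-0.7,0],[0,0,0]]
    - [0,[0,-0.1,0],[0,0,0]]
    - [0,[0,0,0],[0,0,0]]

```text
clock: 6.38
eef_pos: [554.6, -33.1, 108.9]
tool_rot: [-3.14, 0.001, 0.321]
force: [0.4, -0.4, 0.2]
width: 0.0
gripper_force: 0.0
```

```bash
python3 - <<'E'
from h import *
d=get_image("wrist"); hsv=cv2.cvtColor(d["img"],cv2.COLOR_RGB2HSV)
m=((hsv[...,0]>=45)&(hsv[...,0]<=85)&(hsv[...,1]>120)&(hsv[...,2]>60)).astype(np.uint8); m[:,:200]=0;m[:,430:]=0
_,lab,st,ce=cv2.connectedComponentsWithStats(m); k=1+st[1:,4].argmax()
print(st[k],ce[k],world(d,*ce[k],59)); s=sensors.read_state(); print(s["eef_pos"],s["force"])
save(d,"w2.png")
E
```

```text
[ 292  198   61   51 2315] [322.31144708 222.36544276] [560.54120314 -32.8415536   59.        ]
[554.96493012 -31.99100028 108.97943797] [0.05881617 0.87937441 0.04863488]
```

View pics/w2.png

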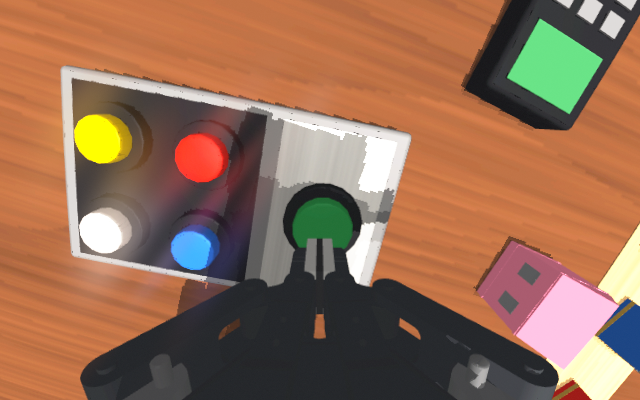

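All the keys are up, and the green key lies under the tips at (322,225), partly hidden by them. I'll press it in the same way.

send_rows:
  series:
    - [0,[0.02,-0.02,-0.3],[0,0,0]]
    - [0,[0,0,-0.22],[0,0,0]]
    - [0,[0,0,-0.03],[0,0,0]]
    - [0,[0,0,-0.03],[0,0,0]]
    - [0,[0,0,-0.03],[0,0,0]]
    - [0,[0,0,0],[0,0,0]]
    - [0,[0,0,0],[0,0,0]]

```text
clock: 7.3
eef_pos: [556.7, -34.6, 72.8]
tool_rot: [3.142, -0.0, 0.322]
force: [-0.6, 1.2, 2.3]
width: -0.0
gripper_force: 1.1
```

send_rows:
  series:
    - [0,[0,0,-0.03],[0,0,0]]
    - [0,[0,0,-0.03],[0,0,0]]
    - [0,[0,0,0],[0,0,0]]
    - [0,[0,0,0],[0,0,0]]

```text
clock: 7.8
eef_pos: [556.8, -34.7, 69.0]
tool_rot: [3.141, -0.0, 0.322]
force: [-0.4, 0.9, 4.0]
width: -0.2
gripper_force: 1.7
```

send_rows:
  series:
    - [0,[0,0,-0.03],[0,0,0]]
    - [0,[0,0,0],[0,0,0]]
    - [0,[0,0,0],[0,0,0]]

```text
clock: 8.18
eef_pos: [556.8, -34.7, 68.0]
tool_rot: [3.141, -0.001, 0.322]
force: [-1.4, 1.1, 10.9]
width: -0.1
gripper_force: 5.5
```

send_rows:
  series:
    - [0,[0,0,0.2],[0,0,0]]
    - [0,[0,0,0.6],[0,0,0]]
    - [0,[0,0,0.8],[0,0,0]]
    - [0,[-0.3,0,0.7],[0,0,0]]
    - [0,[-0.6,0,0.5],[0,0,0]]
    - [0,[0,0,0],[0,0,0]]
    - [0,[0,0,0],[0,0,0]]

```text
clock: 9.05
eef_pos: [503.0, -34.9, 235.1]
tool_rot: [3.141, -0.001, 0.321]
force: [0.2, 0.9, -0.2]
width: 0.1
gripper_force: 0.0
```

```bash
python3 - <<'E'
from h import *
save(get_image("side"),"end.png",s=1.25)
s=sensors.read_state(); print(s["clock"],s["eef_pos"],s["force"])
E
```

```text
9.1 [503.0348822  -34.77720029 234.57683441] [-0.225499    0.5758901   0.21156411]
```

View pics/end.png

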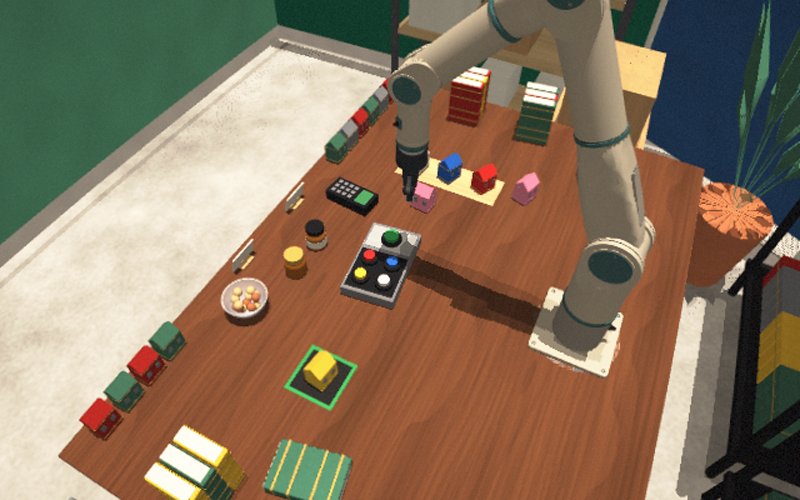

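Nothing visible has moved: the keys are up (yellow at 360,273; green at 391,238), the tin is still on the mat at (321,371), and the gripper is clear. The white tin is hidden behind the arm in this view. I'll hand the job in.

```bash
python3 -c "
from cell import ctrl
print(ctrl.finish_job())"
```

```text
the job is handed in; nothing more can be done
None
```

I pressed the yellow key and then the green total key fully down (about 10 N each) and let both come up, saw nothing else moved, and handed the job in at about 9 s; no verdict came back.

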